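# Let the green can out of the buffet can dispenser

### The job

Press down the lever on the green can's side of the can dispenser so that its lid lifts and the green can rolls out into the front tray, then keep your fingertips on the lever and ease it slowly back up until the lid is fully shut without slamming. Work only the lever: leave the other lever and the orange can alone, do not touch the lids or the cans by hand, and leave everything else on the table where it stands.

Things in the scene. Friction and masses are not known exactly. Their poses are not given: they have to be found in the camera images.
- dispenser: White can dispenser fixed to the table, 265 long (local x -0.15 to 0.115), 228 wide, 121 high, origin at its foot midway across; local -x is the front, +y the left lane, -y the right. Each lane (105 wide) slopes down to the front under a clear lid; ahead of the lid (local x -0.03 to -0.144) it is an open tray with 66-high blue walls and front lip. A can let out rolls down and stops at the lip.
- green_can_centre (a point): Centre of the green drinks can with a white band (53 diameter, 90 long, about 0.22 kg), lying across its lane. It starts behind the lid's skirt of either lane, at about local x 0.00 and y +-0.0555 of the dispenser, height 0.076; lying in the tray its centre is at about local x -0.117, height 0.057.
- orange_can_centre (a point): Centre of the orange drinks can with a white band, same size, lying in the other lane. It is to stay inside.
- pad_left (a point): Black square pad (42 by 42, 10 thick) at the front end of the left lane's lever, outside the dispenser's left wall; this point is the centre of its top face, at about local x -0.163, y +0.164, height 0.149 when the lever is up. Its top tilts 0.3 rad, rising to the front, when up, and as much the other way when fully down.
- lever_left: The left lane's lever: dark steel arm with the black pad at its front end; origin at its pivot on the dispenser's outer left wall, at local x -0.02, y +0.126, height 0.100.
- lever_left_angle (a joint): Angle of the left lane's lever: 0 up (rest), 0.6 rad pressed down to its stop. The pad moves nearly straight down, by about 86 mm, over the whole swing (pivot 143 mm behind and 49 mm below the pad's centre at rest). Pressing takes about 2 to 3 N; a spring drives it back up when released.
- lid_left_angle (a joint): Angle of the left lane's lid, linked to its lever: 0 shut, 0.5 rad when the lever is fully down (0.83 times the lever's angle). From about 0.35 rad a can passes under. Let go, it slams shut within about a quarter of a second; closing at over 1.5 rad/s (pad rising faster than about 0.25 m/s) counts as a slam.
- lid_left: Clear hood of the left lane's lid with steel edges (125 by 100), with a 50 deep skirt at its front that holds the can back; origin on the hinge at the back, height 0.115.
- pad_right (a point): Black square pad (42 by 42, 10 thick) at the front end of the right lane's lever, outside the dispenser's right wall; this point is the centre of its top face, at about local x -0.163, y -0.164, height 0.149 when the lever is up. Its top tilts 0.3 rad, rising to the front, when up, and as much the other way when fully down.
- lever_right: The right lane's lever: dark steel arm with the black pad at its front end; origin at its pivot on the dispenser's outer right wall, at local x -0.02, y -0.126, height 0.100.
- lever_right_angle (a joint): Angle of the right lane's lever: 0 up (rest), 0.6 rad pressed down to its stop. The pad moves nearly straight down, by about 86 mm, over the whole swing (pivot 143 mm behind and 49 mm below the pad's centre at rest). Pressing takes about 2 to 3 N; a spring drives it back up when released.
- lid_right_angle (a joint): Angle of the right lane's lid, linked to its lever: 0 shut, 0.5 rad when the lever is fully down (0.83 times the lever's angle). From about 0.35 rad a can passes under. Let go, it slams shut within about a quarter of a second; closing at over 1.5 rad/s (pad rising faster than about 0.25 m/s) counts as a slam.
- lid_right: Clear hood of the right lane's lid with steel edges (125 by 100), with a 50 deep skirt at its front that holds the can back; origin on the hinge at the back, height 0.115.
- tart_0: Bystander. Green-topped tart (70 across, 25 high), on the gold board; origin under its centre.
- tart_1: Bystander. The same, on the gold board.
- tart_2: Bystander. The same, on the gold board.
- tart_front: Bystander. The same, on the table in front of the dispenser.
- cup: Bystander. White paper cup (76 across, 85 high), on the table in front of the dispenser; origin under its centre.
- napkin_pack: Bystander. Orange pack of paper napkins, 110 by 110 by 50 high; origin under its centre.
- jam_jar: Bystander. Red jam jar with a brass lid, 60 across, 80 high; origin under its centre.

How it is judged:
By the outcome, as a careful person would: the job done as asked, in the order asked, and still so for the second after the job is handed in, with the robot touching nothing.
It also fails if it takes over 38 s, if anything falls off the work surface, if the arm or the gripper's body presses on something with over 40 N, if the wrist force passes 120 N, or if a joint passes its speed limit or range.

### The arm

A 6-joint arm with a two-finger parallel gripper is mounted at the origin on the work surface. World frame = base frame: x ahead of the robot, y to its left, z up, the work surface at z = 0. Lengths are in m, angles in rad, forces in N, time in s.
With the tool pointing down it reaches from about 0.275 to 0.85 m from the base axis. Payload 19 kg.
Tool frame: the origin (TCP) lies at the very end of the fingers, on their centre line; the grasp point (between the pads) lies 19 mm behind it; y points along the fingers, z is the direction in which the jaws open and shut, and the axes are right-handed (so a half turn about y gives the same grasp; the last joint's range is limited). The gripper opens to 85 mm and grips with 20 to 120 N. Pads are 22 mm wide; open, the fingers measure 114 mm over their backs; the gripper's body (76 mm by 85 mm) begins 54 mm behind the grasp point. The pads swing forward as they close: fully open they stand 13 mm farther back than shut.
Start: joints at [1.099, 0.15, 1.437, -0, 1.554, -0.134], TCP at [0.191, 0.542, 0.231] pointing down, gripper open.
Joint ranges: [-2.8, 2.8], [-0.68, 2.1], [0.12, 2.68], [-1.39, 4.53], [0.16, 2.79], [-2.81, 2.81]. Speed limits (rad/s): [1.89, 1.89, 2.22, 3.01, 3.01, 3.01].

### API

Orientations are given as a unit quaternion [w, x, y, z].
In Python, from workcell import arm gives the robot as it stands. The module is installed in compiled form; this text tells all that it offers.
- The arm moves only by the tool send_rows, never from a script. Its argument "deltas" is a list of rows, each an object with "linear": the shift along the tool's x, y, z each as a share of 50 cm, from -1 to 1, a list of three; "dr": the turn, a rotation vector about the tool's x, y, z each as a share of 2 pi rad, from -1 to 1, a list of three; "gripper": the opening, from 0 (shut) to 1 (fully open). A call has 1 to 12 rows; each row is the pose to reach, as a shift and turn from the pose commanded when the call began, along the tool's axes at that moment, turning the shorter way round; what a row does not reach only later rows make up. A row lasts 1/12 s, in which the tool goes at most 41.7 mm and 7.16 degrees, less where a joint would pass 70% of its speed; a pose out of reach is approached as far as the arm can. A call with a number of a shift or a turn outside -1 to 1 is refused whole. A call with a gripper value outside its range is refused whole. The fingers move at their own pace and stop on an object; the grip force is fixed at half the most. Time passes only in rows, so rows that repeat a pose let the fingers close. It gives the time, the measured TCP pose, the force and the opening at its end, in the units of the state.
- arm.get_obs(): the state, without advancing time (a new reading comes with each control period).
- arm.grab_frame(name): name is "scene" or "top" or "wrist"; returns the picture (384x512x3 uint8, red, green, blue); there is no depth.
- arm.camera_model(name): a dict with "K" (3x3 intrinsics, pixels), "T" (4x4, takes a point from camera to world coordinates); the wrist camera has in their place "T_tool_cam" (4x4, takes a point from camera to tool coordinates, whose origin is the TCP and whose axes are the tool frame's). Camera axes: x right, y down, z forward; pixel columns grow to the right and rows downward; lengths in m; the calibration is good to about 2 mm. A picture is of the moment at which its call begins: read the wrist's pose just before it. camera_model takes no time and is no camera call.
- arm.sign_off(): hands the job in, once; it reports no verdict.
The state is a dict: "time_s": time; "joints": joint angles; "dq": joint speeds; "joint_torque": joint torques, N m; "eef_pos": TCP position; "tcp_rot": TCP orientation; "contact_force": force on the tool from outside, world axes, zero at the start; "moment": the same for the moment, N m; "width": finger opening in m.
Only numpy, scipy, OpenCV 4.12 (cv2) and the standard library are available. Lean on these libraries where they do the work, as an engineer would, in place of code of your own. Each camera call takes 0.05 s, during which the arm holds its last target. There are 200 camera calls.

## Working session

There is one attempt and no reset: what is moved stays moved. The work goes in short steps, Python scripts to look and compute and a tool call to move; the robot and the scene stay as the last step left them, time stands still between calls to the robot, and variables do not carry over. Pictures are saved under pics/ and viewed, about 8 in all and at most 12, crops included, and the job is handed in when it is done.

Besides the shell and the picture viewer there is one more tool, called after "Call:" by a JSON object that holds its "method" and its "body", one argument or row to a line. send_rows: Moves the arm, as the interface text tells. Its arguments: {"type":"object","properties":{"deltas":{"type":"array"}},"required":["deltas"]}

```bash
mkdir -p pics; python3 - <<'E'
from workcell import arm
import cv2,numpy as np
o=arm.get_obs();print({k:np.round(v,3) for k,v in o.items()})
for n in("scene","top"):
    cv2.imwrite(f"pics/{n}0.png",cv2.resize(arm.grab_frame(n)[:,:,::-1],(800,600),interpolation=cv2.INTER_CUBIC))
    m=arm.camera_model(n);print(n,np.round(m["K"],1).tolist(),np.round(m["T"],3).tolist())
E
```

```text
{'time_s': np.float64(0.0), 'joints': array([ 1.099,  0.151,  1.438, -0.   ,  1.554, -0.134]), 'dq': array([-0.001,  0.   ,  0.   ,  0.   , -0.   ,  0.001]), 'joint_torque': array([-1.0000e-03, -7.1304e+01, -5.7085e+01, -0.0000e+00,  9.0000e-03,
       -0.0000e+00]), 'eef_pos': array([0.19 , 0.542, 0.231]), 'tcp_rot': array([-0.697,  0.697, -0.119,  0.119]), 'contact_force': array([0.046, 0.344, 0.01 ]), 'moment': array([-0.028,  0.016, -0.021]), 'width': np.float64(0.085)}
scene [[368.9, 0.0, 253.9], [0.0, 368.9, 188.5], [0.0, 0.0, 1.0]] [[-0.222, 0.538, -0.813, 1.547], [0.975, 0.114, -0.191, 0.277], [-0.01, -0.835, -0.55, 0.739], [0.0, 0.0, 0.0, 1.0]]
top [[360.8, 0.0, 250.3], [0.0, 360.8, 194.3], [0.0, 0.0, 1.0]] [[-0.007, -0.993, 0.121, 0.43], [-1.0, 0.004, -0.023, 0.053], [0.022, -0.121, -0.992, 1.321], [0.0, 0.0, 0.0, 1.0]]
```

View pics/scene0.png

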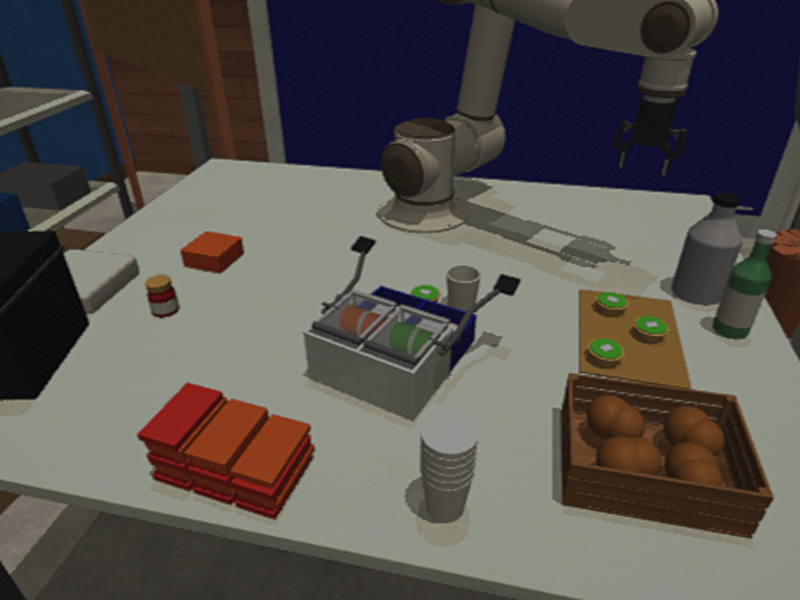

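View pics/top0.png

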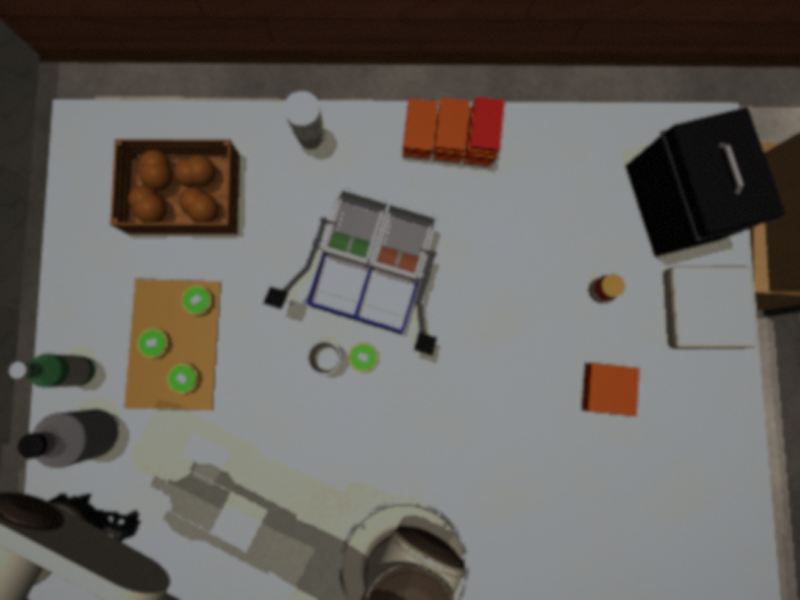

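The scene and top views show the green can in the lane on the +y side, which is the dispenser's left. Its pad is at top (276,297) and scene (508,285). The other pad is at top (426,343) and scene (363,244). I'll triangulate both.

```bash
cat > h.py <<'E'
import numpy as np
from workcell import arm
from scipy.spatial.transform import Rotation as R
def ray(n,uv):
    m=arm.camera_model(n);K=np.array(m["K"]);T=np.array(m["T"])
    d=T[:3,:3]@np.linalg.solve(K,[uv[0]*.64,uv[1]*.64,1]);return T[:3,3],d/np.linalg.norm(d)
def tri(*v):
    A=0;b=0
    for n,uv in v:
        c,d=ray(n,uv);P=np.eye(3)-np.outer(d,d);A=A+P;b=b+P@c
    p=np.linalg.solve(A,b);return p,[np.linalg.norm(np.cross(p-c,d)) for c,d in (ray(*x) for x in v)]
def tool(): 
    o=arm.get_obs();q=o["tcp_rot"];return o,R.from_quat([q[1],q[2],q[3],q[0]])
def share(p):
    o,r=tool();return np.round(r.inv().apply(np.array(p)-o["eef_pos"])/.5,4)
E
python3 - <<'E'
from h import *
L,e=tri(("top",(276,297)),("scene",(508,285)));Rr,e2=tri(("top",(426,343)),("scene",(363,244)))
print(L,e,Rr,e2,np.linalg.norm(L-Rr))
y=(L-Rr)[:2];y/=np.linalg.norm(y);x=np.array([y[1],-y[0]]);print("x",x,"y",y,"yaw",np.arctan2(x[1],x[0]))
o,r=tool();print(r.as_matrix().round(3))
piv=L[:2]+x*.143-y*.038
print("piv",piv,"share above",share([*L[:2],.2]))
E
```

```text
[0.5883017  0.27009075 0.1421955 ] [np.float64(0.002441662263578401), np.float64(0.00244166226357849)] [ 0.48987874 -0.04525562  0.14518635] [np.float64(0.0010333887425715373), np.float64(0.0010333887425715753)] 0.3303624618711975
x [ 0.95458573 -0.29793637] y [0.29793637 0.95458573] yaw -0.302530116413669
[[ 0.943 -0.     0.331]
 [-0.331 -0.001  0.943]
 [-0.    -1.    -0.001]]
piv [0.71348588 0.19121159] share above [ 0.9311  0.0616 -0.2499]
```

Call:
{"method": "send_rows", "body": {
  "deltas": [
    {"linear": [0.08,0.004,-0.02],"dr": [0,0,0],"gripper": 0},
    {"linear": [0.16,0.008,-0.043],"dr": [0,0,0],"gripper": 0},
    {"linear": [0.24,0.012,-0.064],"dr": [0,0,0],"gripper": 0},
    {"linear": [0.32,0.016,-0.086],"dr": [0,0,0],"gripper": 0},
    {"linear": [0.4,0.02,-0.107],"dr": [0,0,0],"gripper": 0},
    {"linear": [0.48,0.025,-0.129],"dr": [0,0,0],"gripper": 0},
    {"linear": [0.56,0.03,-0.15],"dr": [0,0,0],"gripper": 0},
    {"linear": [0.64,0.034,-0.172],"dr": [0,0,0],"gripper": 0},
    {"linear": [0.72,0.038,-0.193],"dr": [0,0,0],"gripper": 0},
    {"linear": [0.8,0.042,-0.215],"dr": [0,0,0],"gripper": 0},
    {"linear": [0.88,0.047,-0.236],"dr": [0,0,0],"gripper": 0},
    {"linear": [0.93,0.05,-0.25],"dr": [0,0,0],"gripper": 0}
  ]
}}

```text
time_s: 1.1
eef_pos: [0.5904, 0.2676, 0.2053]
tcp_rot: [-0.697, 0.697, -0.12, 0.119]
contact_force: [0.7, -0.0, -0.5]
width: 0.0
```

Call:
{"method": "send_rows", "body": {
  "deltas": [
    {"linear": [0,0,0],"dr": [0,0,0],"gripper": 0},
    {"linear": [0,0,0],"dr": [0,0,0],"gripper": 0},
    {"linear": [0,0,0],"dr": [0,0,0],"gripper": 0}
  ]
}}

```text
time_s: 1.35
eef_pos: [0.5875, 0.2706, 0.2059]
tcp_rot: [-0.697, 0.697, -0.119, 0.119]
contact_force: [-0.6, 0.3, 0.3]
width: -0.0001
```

```bash
python3 - <<'E'
from h import *
import cv2
o,r=tool();print({k:np.round(o[k],3) for k in("time_s","eef_pos","contact_force","width")},r.as_matrix().round(3))
m=arm.camera_model("wrist");T=np.array(m["T_tool_cam"]);K=np.array(m["K"])
I=arm.grab_frame("wrist")
cv2.imwrite("pics/w1.png",cv2.resize(I[:,:,::-1],(800,600),interpolation=cv2.INTER_CUBIC))
c=T[:3,:3].T@(-T[:3,3]);p=K@c;print("tcp pix",p/p[2]/.64)
L=r.inv().apply(np.array([.588,.270,.149])-o["eef_pos"]);p=K@(T[:3,:3].T@(L-T[:3,3]));print("pad pix",p/p[2]/.64)
S=arm.grab_frame("scene")[120:260,180:370,::-1];cv2.imwrite("pics/s1.png",cv2.resize(S,None,fx=4,fy=4,interpolation=cv2.INTER_CUBIC))
E
```

```text
{'time_s': np.float64(1.35), 'eef_pos': array([0.587, 0.271, 0.206]), 'contact_force': array([-0.641,  0.344,  0.345]), 'width': np.float64(-0.0)} [[ 0.943 -0.001  0.332]
 [-0.332 -0.     0.943]
 [-0.001 -1.    -0.   ]]
tcp pix [397.74953174 384.74681186   1.5625    ]
pad pix [397.62064507 329.64176954   1.5625    ]
```

View pics/w1.png

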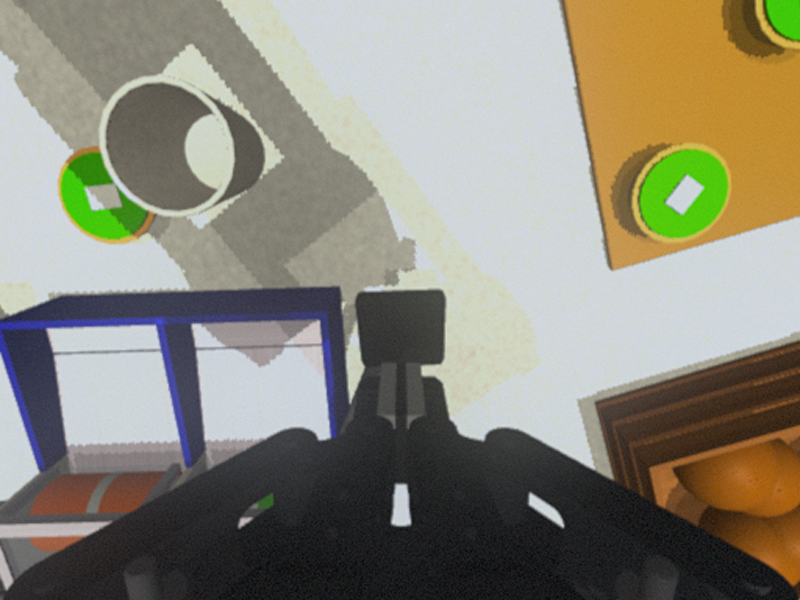

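View pics/s1.png

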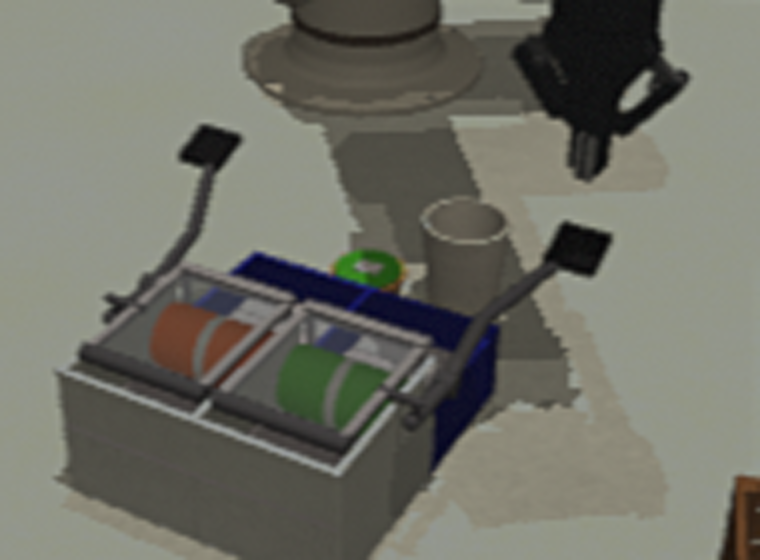

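The wrist view puts the pad at (401,328), against a predicted (398,330), so the tool is centred over it. Next I press along the lever's arc.

Call:
{"method": "send_rows", "body": {
  "deltas": [
    {"linear": [0,0.03,0],"dr": [0,0,0],"gripper": 0},
    {"linear": [0,0.06,0],"dr": [0,0,0],"gripper": 0},
    {"linear": [0,0.08,0],"dr": [0,0,0],"gripper": 0},
    {"linear": [0,0.09,0],"dr": [0,0,0],"gripper": 0},
    {"linear": [0,0.1,0],"dr": [0,0,0],"gripper": 0},
    {"linear": [-0.002,0.11,0],"dr": [0,0,0],"gripper": 0},
    {"linear": [-0.005,0.12,0],"dr": [0,0,0],"gripper": 0},
    {"linear": [-0.007,0.13,0],"dr": [0,0,0],"gripper": 0},
    {"linear": [-0.009,0.14,0],"dr": [0,0,0],"gripper": 0},
    {"linear": [-0.011,0.15,0],"dr": [0,0,0],"gripper": 0},
    {"linear": [-0.013,0.16,0],"dr": [0,0,0],"gripper": 0},
    {"linear": [-0.013,0.16,0],"dr": [0,0,0],"gripper": 0}
  ]
}}

```text
time_s: 2.45
eef_pos: [0.5813, 0.2725, 0.1251]
tcp_rot: [-0.697, 0.697, -0.119, 0.119]
contact_force: [1.1, 1.3, -0.2]
width: -0.0
```

```bash
python3 - <<'E'
from h import *
import cv2
o,r=tool();print(o["contact_force"],o["eef_pos"])
S=arm.grab_frame("scene")[130:260,190:350,::-1];cv2.imwrite("pics/s2.png",cv2.resize(S,None,fx=4.5,fy=4.5,interpolation=cv2.INTER_CUBIC))
print(arm.get_obs()["contact_force"])
E
```

```text
[ 1.13796707  1.28061196 -0.20535157] [0.58133372 0.27252964 0.12511695]
[-0.64520265  0.64895342  0.46211938]
```

View pics/s2.png

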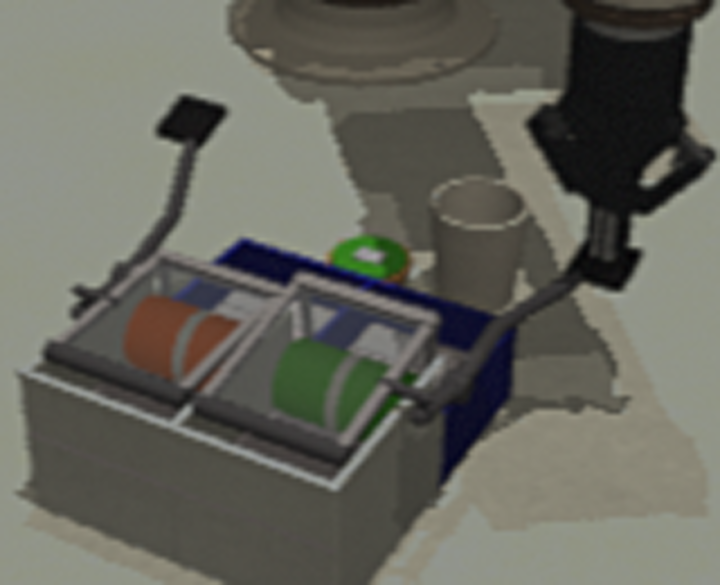

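The fingertip is on the pad, the lever is partly down, and the green lane's lid is lifting. The force reading is mostly noise at this level, so I'll go by position and keep pressing.

Call:
{"method": "send_rows", "body": {
  "deltas": [
    {"linear": [-0.001,0.01,0],"dr": [0,0,0],"gripper": 0},
    {"linear": [-0.002,0.02,0],"dr": [0,0,0],"gripper": 0},
    {"linear": [-0.003,0.03,0],"dr": [0,0,0],"gripper": 0},
    {"linear": [-0.002,0.04,0],"dr": [0,0,0],"gripper": 0},
    {"linear": [-0.001,0.05,0],"dr": [0,0,0],"gripper": 0},
    {"linear": [0,0.06,0],"dr": [0,0,0],"gripper": 0},
    {"linear": [0.002,0.07,0],"dr": [0,0,0],"gripper": 0},
    {"linear": [0.003,0.08,0],"dr": [0,0,0],"gripper": 0},
    {"linear": [0.004,0.09,0],"dr": [0,0,0],"gripper": 0},
    {"linear": [0.006,0.1,0],"dr": [0,0,0],"gripper": 0},
    {"linear": [0.008,0.11,0],"dr": [0,0,0],"gripper": 0},
    {"linear": [0.009,0.116,0],"dr": [0,0,0],"gripper": 0}
  ]
}}

```text
time_s: 3.5
eef_pos: [0.586, 0.271, 0.0675]
tcp_rot: [-0.697, 0.697, -0.119, 0.119]
contact_force: [0.7, 0.7, 2.5]
width: -0.0002
```

Call:
{"method": "send_rows", "body": {
  "deltas": [
    {"linear": [0,0,0],"dr": [0,0,0],"gripper": 0},
    {"linear": [0,0,0],"dr": [0,0,0],"gripper": 0},
    {"linear": [0,0,0],"dr": [0,0,0],"gripper": 0},
    {"linear": [0,0,0],"dr": [0,0,0],"gripper": 0},
    {"linear": [0,0,0],"dr": [0,0,0],"gripper": 0},
    {"linear": [0,0,0],"dr": [0,0,0],"gripper": 0},
    {"linear": [0,0,0],"dr": [0,0,0],"gripper": 0},
    {"linear": [0,0,0],"dr": [0,0,0],"gripper": 0},
    {"linear": [0,0,0],"dr": [0,0,0],"gripper": 0},
    {"linear": [0,0,0],"dr": [0,0,0],"gripper": 0},
    {"linear": [0,0,0],"dr": [0,0,0],"gripper": 0},
    {"linear": [0,0,0],"dr": [0,0,0],"gripper": 0}
  ]
}}

```text
time_s: 4.5
eef_pos: [0.586, 0.271, 0.0683]
tcp_rot: [-0.697, 0.697, -0.119, 0.119]
contact_force: [-1.9, 0.7, 1.5]
width: -0.0001
```

```bash
python3 - <<'E'
from h import *
import cv2
o,r=tool();print(o["contact_force"],o["eef_pos"])
S=arm.grab_frame("scene")[130:260,190:350,::-1];T=arm.grab_frame("top")[110:240,160:310,::-1]
f=lambda a:cv2.resize(a,None,fx=2.55,fy=2.55,interpolation=cv2.INTER_CUBIC)
cv2.imwrite("pics/s3.png",np.hstack([f(S),f(T)]))
E
```

```text
[-1.85172688  0.74317547  1.46839518] [0.58597366 0.27104942 0.06825416]
```

View pics/s3.png

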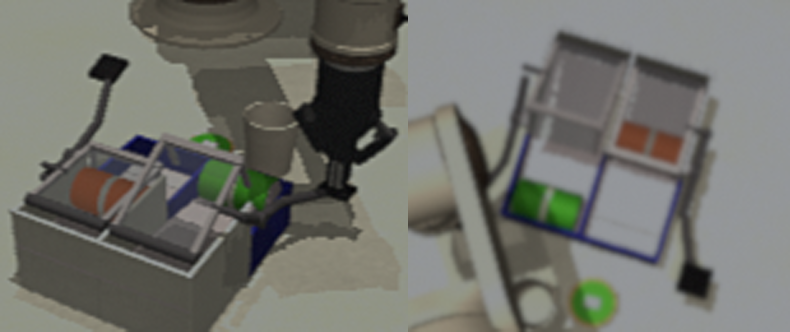

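The can now lies against the front lip in the left tray, and the orange can is still inside. Next I ease the lever up at about 30 mm/s, backing along the same arc.

Call:
{"method": "send_rows", "body": {
  "deltas": [
    {"linear": [-0.001,-0.005,0],"dr": [0,0,0],"gripper": 0},
    {"linear": [-0.002,-0.01,0],"dr": [0,0,0],"gripper": 0},
    {"linear": [-0.003,-0.015,0],"dr": [0,0,0],"gripper": 0},
    {"linear": [-0.004,-0.02,0],"dr": [0,0,0],"gripper": 0},
    {"linear": [-0.005,-0.025,0],"dr": [0,0,0],"gripper": 0},
    {"linear": [-0.006,-0.03,0],"dr": [0,0,0],"gripper": 0},
    {"linear": [-0.007,-0.035,0],"dr": [0,0,0],"gripper": 0},
    {"linear": [-0.008,-0.04,0],"dr": [0,0,0],"gripper": 0},
    {"linear": [-0.009,-0.045,0],"dr": [0,0,0],"gripper": 0},
    {"linear": [-0.009,-0.05,0],"dr": [0,0,0],"gripper": 0},
    {"linear": [-0.01,-0.055,0],"dr": [0,0,0],"gripper": 0},
    {"linear": [-0.01,-0.06,0],"dr": [0,0,0],"gripper": 0}
  ]
}}

```text
time_s: 5.6
eef_pos: [0.5812, 0.2728, 0.0985]
tcp_rot: [-0.697, 0.697, -0.119, 0.119]
contact_force: [0.2, -0.4, 1.9]
width: -0.0001
```

Call:
{"method": "send_rows", "body": {
  "deltas": [
    {"linear": [-0.001,-0.005,0],"dr": [0,0,0],"gripper": 0},
    {"linear": [-0.001,-0.01,0],"dr": [0,0,0],"gripper": 0},
    {"linear": [-0.001,-0.015,0],"dr": [0,0,0],"gripper": 0},
    {"linear": [-0.002,-0.02,0],"dr": [0,0,0],"gripper": 0},
    {"linear": [-0.002,-0.025,0],"dr": [0,0,0],"gripper": 0},
    {"linear": [-0.001,-0.03,0],"dr": [0,0,0],"gripper": 0},
    {"linear": [-0.001,-0.035,0],"dr": [0,0,0],"gripper": 0},
    {"linear": [0,-0.04,0],"dr": [0,0,0],"gripper": 0},
    {"linear": [0,-0.045,0],"dr": [0,0,0],"gripper": 0},
    {"linear": [0.001,-0.05,0],"dr": [0,0,0],"gripper": 0},
    {"linear": [0.002,-0.055,0],"dr": [0,0,0],"gripper": 0},
    {"linear": [0.003,-0.06,0],"dr": [0,0,0],"gripper": 0}
  ]
}}

```text
time_s: 6.6
eef_pos: [0.5826, 0.2723, 0.1285]
tcp_rot: [-0.697, 0.697, -0.119, 0.119]
contact_force: [0.8, 0.4, 2.0]
width: -0.0001
```

Call:
{"method": "send_rows", "body": {
  "deltas": [
    {"linear": [0.001,-0.005,0],"dr": [0,0,0],"gripper": 0},
    {"linear": [0.002,-0.01,0],"dr": [0,0,0],"gripper": 0},
    {"linear": [0.003,-0.015,0],"dr": [0,0,0],"gripper": 0},
    {"linear": [0.004,-0.02,0],"dr": [0,0,0],"gripper": 0},
    {"linear": [0.005,-0.025,0],"dr": [0,0,0],"gripper": 0},
    {"linear": [0.006,-0.03,0],"dr": [0,0,0],"gripper": 0},
    {"linear": [0.008,-0.035,0],"dr": [0,0,0],"gripper": 0},
    {"linear": [0.009,-0.04,0],"dr": [0,0,0],"gripper": 0},
    {"linear": [0.01,-0.045,0],"dr": [0,0,0],"gripper": 0},
    {"linear": [0.011,-0.05,0],"dr": [0,0,0],"gripper": 0},
    {"linear": [0.011,-0.055,0],"dr": [0,0,0],"gripper": 0},
    {"linear": [0.011,-0.06,0],"dr": [0,0,0],"gripper": 0}
  ]
}}

```text
time_s: 7.6
eef_pos: [0.5877, 0.2704, 0.1583]
tcp_rot: [-0.697, 0.697, -0.119, 0.119]
contact_force: [-0.4, -0.0, -0.5]
width: -0.0001
```

Call:
{"method": "send_rows", "body": {
  "deltas": [
    {"linear": [0,-0.004,0],"dr": [0,0,0],"gripper": 0},
    {"linear": [0,-0.008,0],"dr": [0,0,0],"gripper": 0},
    {"linear": [0,-0.012,0],"dr": [0,0,0],"gripper": 0},
    {"linear": [0,-0.016,0],"dr": [0,0,0],"gripper": 0},
    {"linear": [0,-0.02,0],"dr": [0,0,0],"gripper": 0},
    {"linear": [0,-0.03,0],"dr": [0,0,0],"gripper": 0},
    {"linear": [0,-0.05,0],"dr": [0,0,0],"gripper": 0},
    {"linear": [0,-0.07,0],"dr": [0,0,0],"gripper": 0},
    {"linear": [0,-0.1,0],"dr": [0,0,0],"gripper": 0},
    {"linear": [0,-0.12,0],"dr": [0,0,0],"gripper": 0},
    {"linear": [0,-0.12,0],"dr": [0,0,0],"gripper": 0},
    {"linear": [0,-0.12,0],"dr": [0,0,0],"gripper": 0}
  ]
}}

```text
time_s: 8.6
eef_pos: [0.5881, 0.2705, 0.2189]
tcp_rot: [0.697, -0.697, 0.118, -0.119]
contact_force: [0.5, 0.1, -0.8]
width: 0.0002
```

```bash
python3 - <<'E'
from h import *
import cv2
o,r=tool();print(o["time_s"],o["contact_force"],o["eef_pos"])
S=arm.grab_frame("scene")[120:260,180:360,::-1];T=arm.grab_frame("top")[110:250,160:310,::-1]
f=lambda a:cv2.resize(a,None,fx=2.4,fy=2.4,interpolation=cv2.INTER_CUBIC)
cv2.imwrite("pics/s4.png",np.hstack([f(S),f(T)]))
E
```

```text
8.6 [ 0.49293499  0.14154751 -0.82439265] [0.58806692 0.27051037 0.21892783]
```

View pics/s4.png

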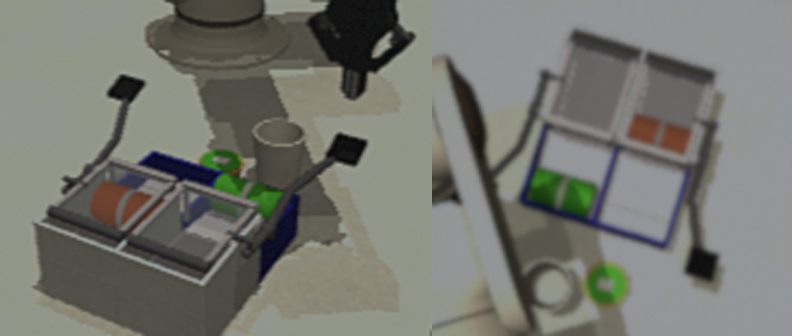

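The lid is shut, the lever is up, the green can is in the tray, the orange can is inside, and the arm is clear. I'm handing in.

```bash
python3 -c "
from workcell import arm
print(arm.sign_off())"
```

```text
the job is handed in; nothing more can be done
None
```

I pressed the green can's lever (the left one) with closed fingertips until the lid lifted and the can rolled into the tray. I then eased the lever back up at about 30 mm/s, well under the 250 mm/s slam limit, and lifted clear after about 8.6 s.

- **Final pictures:** The left lid is shut and the lever is up. The green can lies against the front lip, and the orange can is still behind its shut lid. The cup and the front tart look unmoved; the other items on the table were outside these last crops.
- **Contact force:** The upward force read about 2 N through the middle of the return, so the fingertips were still on the lever. It fell to about zero once the lid was shut. One reading early in the press showed almost no force (within sensor noise), but a picture showed the fingertip on the pad and the lid lifting.

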